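# Close four open wine vessels, each with the stopper that fits

## Robot

A 6-joint arm with a two-finger parallel gripper is mounted at the origin on a cart in front of the work surface, level with it; the furniture and walls round the work are solid. World frame = base frame: x ahead of the robot, y to its left, z up, the work surface at z = 0. Lengths are in m, angles in rad, forces in N, time in s.
With the tool pointing down it reaches from about 0.425 to 0.95 m from the base axis. Payload 3.5 kg.
Tool frame: the origin (TCP) lies at the very end of the fingers, on their centre line; the grasp point (between the pads) lies 19 mm behind it (ctrl.grip_point_offset is the distance from the TCP to the grasp point, in m); z points along the fingers, y is the line along which they close (so a half turn about z gives the same grasp; the last joint's range is limited). The gripper opens to 85 mm and grips with 20 to 120 N. Pads are 22 mm wide; open, the fingers measure 114 mm over their backs; the gripper's body (76 mm by 85 mm) begins 54 mm behind the grasp point. The pads swing forward as they close: fully open they stand 13 mm farther back than shut.
Start: joints at [1.196, 0.286, 1.577, -0, 1.279, -0.15], TCP at [0.15, 0.658, 0.231] pointing down, gripper open.
Joint ranges: [-2.77, 2.77], [-0.9, 2.22], [0.21, 2.48], [-1.53, 4.67], [0.24, 2.81], [-2.84, 2.84]. Speed limits (rad/s): [2.79, 2.79, 3.14, 3.14, 3.14, 3.14].

## Interface

Orientations are given as a unit quaternion [x, y, z, w].
In Python, from plant import ctrl gives the robot as it stands. The module is installed in compiled form; this text tells all that it offers.
- The arm moves only by the shell command python3 -m pendant 'ROWS' [OPENING] [FORCE]. ROWS is JSON, a list of rows, each an object of numbers: "dx", "dy", "dz": the shift along the tool's x, y, z in cm; "twist": the turn about the tool's z in degrees. A call has 1 to 10 rows; each row is the pose to reach, as a shift and turn from the pose commanded when the call began, along the tool's axes at that moment; what a row does not reach only later rows make up. A row lasts 1/8 s, in which the tool goes at most 62.5 mm and 10.7 degrees, less where a joint would pass 70% of its speed; a pose out of reach is approached as far as the arm can. A call with a gripper value outside its range is refused whole. OPENING is the opening in per cent of the stroke, from 0 (shut) to 100 (fully open), set as the call begins (- or left out, the last holds). The fingers move at their own pace and stop on an object; FORCE is the grip in N (left out, the last holds). Time passes only in rows, so rows that repeat a pose let the fingers close. It gives the time, the measured TCP pose, the force, the opening and the grip force at its end, in the units of the state.
- ctrl.get_state(): the state, without advancing time (a new reading comes with each control period).
- ctrl.read_camera(name): name is "side" or "top" or "wrist"; returns a dict with "img" (480x640x3 uint8, red, green, blue), "depth" (480x640 float32, m along the optical axis (not along the pixel's ray), 0 where there is no reading), "camera_matrix" (3x3 intrinsics, pixels), "xyz" and "rotation" of the camera in the world; the wrist camera has in their place "tool_from_camera" (4x4, takes a point from camera to tool coordinates, whose origin is the TCP and whose axes are the flange's). Camera axes: x right, y up, looking along -z (the intrinsics and any distortion apply to the point x, -y, -z); pixel columns grow to the right and rows downward; lengths in m; the calibration is good to about 2 mm. A picture is of the moment at which its call begins: read the wrist's pose just before it.
- ctrl.sign_off(): hands the job in; it is judged then, once.
The state is a dict: "time": time; "qpos": joint angles; "dq": joint speeds; "joint_efforts": joint torques, N m; "eef_pos": TCP position; "tcp_rot": TCP orientation; "contact_force": force on the tool from outside, world axes, zero at the start; "wrist_torque": the same for the moment, N m; "opening": opening from 0.0 (shut) to 1.0 (fully open); "finger_force": force on a finger pad.
Only numpy, scipy, OpenCV 4.12 (cv2) and the standard library are available. Lean on these libraries where they do the work, as an engineer would, in place of code of your own. Each camera call takes 0.05 s, during which the arm holds its last target. There are 200 camera calls.

## Task

The wine has been racked and the four vessels on the counter stand open to the air. Close each one with the stopper that fits its mouth: set it in upright and fully home, so that its head or flange rests on the rim, and let go. Leave the tasting glass standing where it is.

Things in the scene. Friction and masses are not known exactly. Their poses are not given: they have to be found in the camera images.
- jug: Glazed stoneware jug, cream with a brown shoulder, ear handle on its +y side (below 140 mm): 104 mm in diameter, 150 mm tall, the smallest mouth of the four: bore 25 mm, 32 mm deep, flared to 31 mm at the flat rim, rim 39 mm across. Full and heavy, it stays put. Origin: on the counter straight below the mouth's centre, z up.
- demijohn: Dark green glass demijohn: a round bottle 126 mm in diameter, 200 mm tall, with a short neck 56 mm thick and a 64 mm lip: bore 44 mm, 40 mm deep, flared to 50 mm at the flat rim. Full and heavy, it stays put. Origin: on the counter straight below the mouth's centre, z up.
- can: Stainless steel can with a wide neck, small wire handles on the shoulder at its +y and -y sides (below 142 mm): 124 mm in diameter, 180 mm tall, the widest mouth of the four: bore 60 mm, 32 mm deep, flared to 66 mm at the flat rim, rim 76 mm across. Full and heavy, it stays put. Origin: on the counter straight below the mouth's centre, z up.
- cask: Oak cask lying along its x axis on a wooden cradle, short spigot low on its -x end: 190 mm long, 160 mm wide, 170 mm high. Its mouth is the bung hole in the round steel bush on top at mid-length (54 mm across): bore 34 mm, 22 mm deep, flared to 40 mm at the flat rim, which is 170 mm above the counter. Full and heavy, it stays put. Origin: on the counter straight below the mouth's centre, z up.
- t_cork: Cork stopper with a dark wooden head: a cork shank 24 mm long, tapering from 18 mm at the foot to 22 mm, under a round head 40 mm in diameter and 16 mm high (40 mm tall in all; about 30 g). Origin: centre of the underside (narrow end), z up; stands on that end at the start. Seated, the head's underside rests on the rim, the origin 24 mm below that rim.
- silicone_bung: White silicone cask bung: a shank 22 mm long, tapering from 24 mm at the foot to 31 mm, a round flange 46 mm in diameter and 6 mm thick, and on top a pull knob 22 mm in diameter and 18 mm high (46 mm tall in all; about 40 g). Origin: centre of the underside (narrow end), z up; stands on that end at the start. Seated, the flange rests on the rim, the origin 22 mm below that rim.
- rubber_bung: Black rubber bung: a shank 24 mm long, tapering from 34 mm at the foot to 41 mm, under a plain round head 54 mm in diameter and 18 mm high (42 mm tall in all; about 70 g). Origin: centre of the underside (narrow end), z up; stands on that end at the start. Seated, the head's underside rests on the rim, the origin 24 mm below that rim.
- plug_lid: Steel plug lid: a plug 22 mm long, tapering from 50 mm at the foot to 56 mm, a round flange 76 mm in diameter and 4 mm thick, and on top a black knob 26 mm in diameter, from 34 to 51 mm above the underside, on a thin stem (about 160 g). Origin: centre of the underside (narrow end), z up; stands on that end at the start. Seated, the flange rests on the rim, the origin 22 mm below that rim.
- tasting_glass: Stemmed tasting glass with some red wine in it, 81 mm in diameter, 202 mm tall, loose, standing upright on the left of the counter; a bystander to leave alone. Its origin is the centre of its foot.
Things that resemble listed ones, but are neither listed nor needed, are in the scene too. What is shaped like the jug but pink or yellow is not meant. Several things have the shape of the silicone_bung; the one meant has the colours described above.

How it is judged:
At the end, for the whole second after the job is handed in: At rest and released: wooden-headed cork in the stoneware jug, white silicone bung in the cask, black rubber bung in the demijohn, steel plug lid in the steel can; each within 8 mm of the mouth's axis, 0.1 rad of upright and 4 mm of its seated height (head or flange on the rim) (horizontal distance between t_cork and jug below 0.008 m and z of t_cork in the frame of jug between 0.122 and 0.13 m and angle between each of t_cork, silicone_bung, rubber_bung, plug_lid's own z axis and vertical below 0.1 rad and linear speed of each of t_cork, silicone_bung, rubber_bung, plug_lid below 0.02 m/s and angular speed of each of t_cork, silicone_bung, rubber_bung, plug_lid below 0.2 rad/s and horizontal distance between silicone_bung and cask below 0.008 m and z of silicone_bung in the frame of cask between 0.144 and 0.152 m and horizontal distance between rubber_bung and demijohn below 0.008 m and z of rubber_bung in the frame of demijohn between 0.172 and 0.18 m and horizontal distance between plug_lid and can below 0.008 m and z of plug_lid in the frame of can between 0.154 and 0.162 m); the robot touches nothing.
It fails at once if the tasting glass is knocked over or shifted by more than 20 mm (distance of tasting_glass from where it was at the start of the episode above 0.02 m or angle between tasting_glass's own z axis and vertical above 0.5 rad).
It also fails if it takes over 109 s, if anything falls off the work surface, if the arm or the gripper's body presses on something with over 40 N, if the wrist force passes 120 N, or if a joint passes its speed limit or range.

## Working session

There is one attempt and no reset: what is moved stays moved. The work goes in short steps, Python scripts to look and compute and a shell command to move; the robot and the scene stay as the last step left them, time stands still between calls to the robot, and variables do not carry over. Pictures are saved under pics/ and viewed, at most 14 in all, crops included, and the job is handed in when it is done.

```bash
mkdir -p pics; python3 - <<'E'
from plant import ctrl
import cv2,numpy as np,pickle
s=ctrl.get_state();print({k:np.round(v,3).tolist() for k,v in s.items()})
for n in ("top","side"):
    c=ctrl.read_camera(n);pickle.dump(c,open(n+'.pkl','wb'))
    cv2.imwrite(f'pics/{n}0.png',c['img'][:,:,::-1]);print(n,c['camera_matrix'],c['xyz'],c['rotation'],c.keys())
E
```

```text
{'time': 0.0, 'qpos': [1.196, 0.287, 1.578, 0.0, 1.279, -0.15], 'dq': [-0.0, -0.003, -0.0, -0.001, 0.002, -0.001], 'joint_efforts': [0.001, -40.597, -29.264, -0.0, 0.006, -0.0], 'eef_pos': [0.15, 0.657, 0.23], 'tcp_rot': [0.112, 0.994, -0.001, -0.0], 'contact_force': [0.387, -0.103, -0.129], 'wrist_torque': [-0.006, 0.045, -0.086], 'finger_force': 0.0, 'opening': 0.996}
top [[474.69262973   0.         312.33947373]
 [  0.         474.69262973 242.11082241]
 [  0.           0.           1.        ]] [-0.05613067  0.12387156  1.13563538] [ 0.19199603 -0.18059493 -0.65144745  0.71143462] dict_keys(['img', 'depth', 'camera_matrix', 'xyz', 'rotation'])
side [[556.86238      0.         323.13719895]
 [  0.         556.86238    238.2760525 ]
 [  0.           0.           1.        ]] [-0.68437313 -0.32753771  1.27056456] [ 0.33227567 -0.23333153 -0.52165189  0.7503523 ] dict_keys(['img', 'depth', 'camera_matrix', 'xyz', 'rotation'])
```

View pics/top0.png

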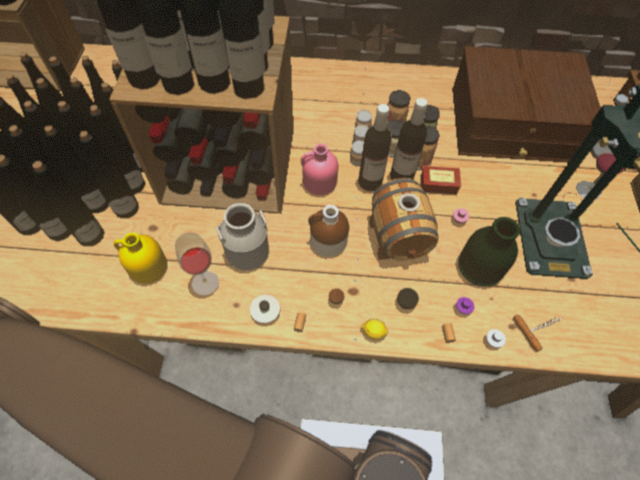

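View pics/side0.png

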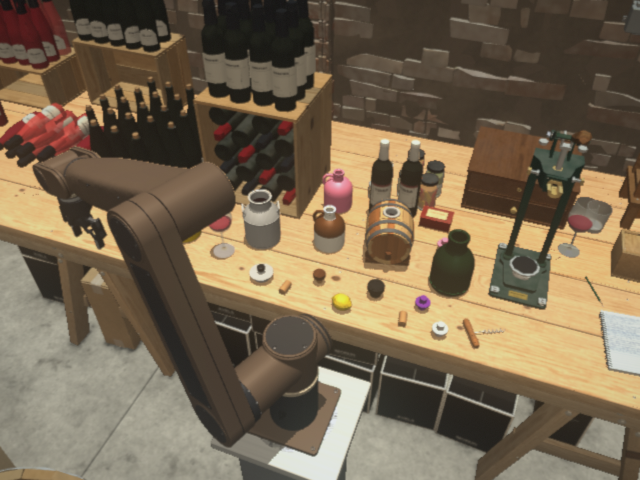

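The top view shows the stoppers: plug lid (265,308), cork with wooden head (336,297), black rubber bung (408,298) and white silicone bung (495,340). Three objects are bung-shaped: purple (465,306), pink (461,215) and white (495,340). White fits the description.
The mouths are can (243,218), jug (331,214), cask (409,202) and demijohn (506,230). The pink and yellow jugs are decoys.

```bash
cat > h.py <<'E'
import numpy as np,cv2,pickle
from scipy.spatial.transform import Rotation as R
def ray(c,u,v,Rm=None):
    K=c['camera_matrix'];d=np.array([(u-K[0,2])/K[0,0],-(v-K[1,2])/K[1,1],-1.])
    return R.from_quat(c['rotation']).as_matrix()@d
def onplane(c,u,v,z):
    d=ray(c,u,v);p=np.array(c['xyz']);return p+d*(z-p[2])/d[2]
def cloud(c):
    v,u=np.mgrid[:480,:640];K=c['camera_matrix'];D=c['depth']
    P=np.stack([(u-K[0,2])/K[0,0]*D,-(v-K[1,2])/K[1,1]*D,-D],-1)
    return P@R.from_quat(c['rotation']).as_matrix().T+np.array(c['xyz'])
def circ(xy):  # median-robust circle fit
    A=np.c_[2*xy,np.ones(len(xy))];s=np.linalg.lstsq(A,(xy**2).sum(1),rcond=None)[0]
    return s[:2],np.sqrt(s[2]+s[:2]@s[:2])
E
python3 - <<'E'
from h import *
px=dict(lid=(265,308,.051),cork=(336,297,.04),rub=(408,298,.042),sil=(495,340,.046),purple=(465,306,.046),pink=(461,215,.046),can=(243,218,.18),jug=(331,214,.15),cask=(409,202,.17),demi=(506,230,.2),glass=(204,284,.005))
c=pickle.load(open('top.pkl','rb'));P=cloud(c)
for n,(u,v,z) in px.items():
    w=P[v-25:v+26,u-25:u+26].reshape(-1,3);ok=(abs(w[:,2]-z)<.006);q=w[ok];xy=q[:,:2]
    o=onplane(c,u,v,z)
    q=q[np.hypot(*(q[:,:2]-o[:2]).T)<.05]
    if len(q)<5: print(n,o.round(3),len(q));continue
    print(n,'pix',o.round(3),'n',len(q),'mean',q.mean(0).round(4),'bboxmid',((q.min(0)+q.max(0))/2).round(4),'ext',(q.max(0)-q.min(0)).round(3))
print('table z',np.nanmedian(P[300:310,370:390,2]))
E
python3 - <<'E'
import cv2
i=cv2.imread('pics/top0.png')[170:360,200:540]
cv2.imwrite('pics/crop0.png',cv2.resize(i,None,fx=2.35,fy=2.35,interpolation=cv2.INTER_CUBIC))
E
```

```text
lid pix [0.385 0.271 0.051] n 78 mean [0.3934 0.2747 0.0498] bboxmid [0.3936 0.275  0.0511] ext [0.024 0.025 0.012]
cork pix [0.435 0.099 0.04 ] n 184 mean [0.4392 0.0986 0.0396] bboxmid [0.4396 0.0983 0.0406] ext [0.039 0.038 0.01 ]
rub pix [ 0.448 -0.081  0.042] n 342 mean [ 0.4484 -0.0805  0.0417] bboxmid [ 0.4495 -0.0808  0.042 ] ext [0.055 0.051 0.012]
sil pix [ 0.355 -0.285  0.046] n 67 mean [ 0.3657 -0.2931  0.0462] bboxmid [ 0.3655 -0.2934  0.0462] ext [0.022 0.021 0.011]
purple pix [ 0.437 -0.22   0.046] n 62 mean [ 0.4452 -0.2256  0.0458] bboxmid [ 0.4459 -0.2263  0.0455] ext [0.02  0.021 0.011]
pink pix [ 0.709 -0.23   0.046] n 46 mean [ 0.7205 -0.2349  0.045 ] bboxmid [ 0.7209 -0.2356  0.0452] ext [0.021 0.021 0.01 ]
can pix [0.559 0.338 0.18 ] n 255 mean [0.5649 0.3492 0.1786] bboxmid [0.5637 0.3492 0.1789] ext [0.075 0.075 0.01 ]
jug pix [0.61  0.128 0.15 ] n 110 mean [0.6179 0.1302 0.1487] bboxmid [0.6178 0.1295 0.1488] ext [0.04  0.038 0.01 ]
cask pix [ 0.65  -0.063  0.17 ] n 439 mean [ 0.6469 -0.0638  0.1674] bboxmid [ 0.649  -0.0616  0.1693] ext [0.097 0.069 0.011]
demi pix [ 0.568 -0.282  0.2  ] n 294 mean [ 0.5738 -0.2827  0.1988] bboxmid [ 0.5737 -0.2828  0.1991] ext [0.066 0.063 0.01 ]
glass pix [0.457 0.446 0.005] n 719 mean [0.4527 0.4438 0.0027] bboxmid [0.4552 0.4457 0.005 ] ext [0.096 0.099 0.012]
table z -2.7976830443532386e-05
```

View pics/crop0.png

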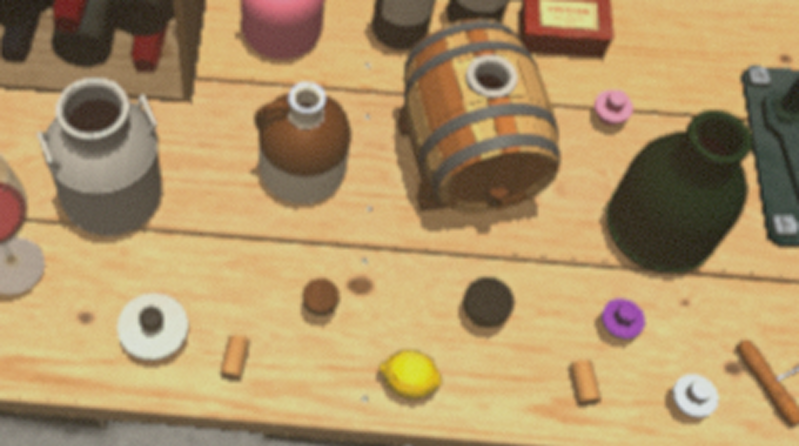

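The crop confirms it: white bung at (695,393), purple at (623,318), pink at (613,107). The stoneware jug is cream and brown at (305,130). I'll cross-check with the side camera.

```bash
python3 - <<'E'
from h import *
est=dict(lid=(.3936,.275,.051,.013),cork=(.4394,.0984,.04,.02),rub=(.449,-.0807,.042,.027),sil=(.3657,-.2932,.046,.011),can=(.564,.3492,.18,.038),jug=(.6178,.130,.15,.0195),cask=(.655,-.0625,.17,.027),demi=(.5738,-.2828,.2,.032))
for cam in('top','side'):
    c=pickle.load(open(cam+'.pkl','rb'));P=cloud(c).reshape(-1,3)
    for n,(x,y,z,r) in est.items():
        m=np.array([x,y])
        for k in range(4):
            q=P[(abs(P[:,2]-z)<.004)&(np.hypot(P[:,0]-m[0],P[:,1]-m[1])<r+.006)]
            if len(q)<8: break
            m=(q[:,:2].min(0)+q[:,:2].max(0))/2
        if len(q)>=8: print(cam,n,len(q),m.round(4),'ext',np.ptp(q[:,:2],axis=0).round(3),'z',np.median(q[:,2]).round(4))
# bush on cask: grey low saturation ring in both views
for cam,box in (('top',(385,430,180,225)),('side',(375,412,195,225))):
    c=pickle.load(open(cam+'.pkl','rb'));h=cv2.cvtColor(c['img'],cv2.COLOR_RGB2HSV);u0,u1,v0,v1=box
    m=((h[...,1]<70)&(h[...,2]>110)).astype(np.uint8);M=np.zeros_like(m);M[v0:v1,u0:u1]=m[v0:v1,u0:u1]
    n,l,st,ce=cv2.connectedComponentsWithStats(M);i=1+st[1:,4].argmax();cs,_=cv2.findContours((l==i).astype(np.uint8),0,cv2.CHAIN_APPROX_NONE)
    e=cv2.fitEllipse(max(cs,key=len));print(cam,'bush',st[i],e,onplane(c,*e[0],.17).round(4))
E
```

```text
top lid 62 [0.3937 0.275 ] ext [0.022 0.025] z 0.0502
top cork 172 [0.4396 0.0983] ext [0.039 0.038] z 0.0395
top rub 316 [ 0.4495 -0.0808] ext [0.055 0.051] z 0.0418
top sil 62 [ 0.3655 -0.2934] ext [0.022 0.021] z 0.0462
top can 219 [0.5637 0.3492] ext [0.075 0.075] z 0.1792
top jug 94 [0.6178 0.1296] ext [0.04  0.038] z 0.1493
top cask 199 [ 0.6544 -0.0639] ext [0.065 0.055] z 0.1691
top demi 253 [ 0.5737 -0.2832] ext [0.066 0.062] z 0.1994
side lid 30 [0.3945 0.274 ] ext [0.019 0.022] z 0.05
side cork 75 [0.4416 0.0969] ext [0.041 0.038] z 0.0387
side rub 149 [ 0.4504 -0.0823] ext [0.055 0.051] z 0.041
side sil 32 [ 0.3689 -0.2948] ext [0.025 0.02 ] z 0.0451
side can 88 [0.5644 0.347 ] ext [0.074 0.075] z 0.179
side jug 38 [0.6188 0.1267] ext [0.04 0.04] z 0.1486
side cask 86 [ 0.6555 -0.0652] ext [0.065 0.052] z 0.1683
side demi 104 [ 0.578  -0.2848] ext [0.063 0.061] z 0.1984
top bush [399 194  21  18 187] ((408.8463134765625, 202.07125854492188), (16.63288116455078, 20.8709774017334), 103.24284362792969) [ 0.6496 -0.0631  0.17  ]
side bush [397 195  15  13 119] ((405.7756652832031, 199.72605895996094), (11.055158615112305, 14.875462532043457), 115.34036254882812) [ 0.7247 -0.0921  0.17  ]
```

```bash
python3 - <<'E'
from h import *
T=dict(can=(.564,.348,.18),jug=(.618,.129,.15),cask=(.6545,-.064,.17),demi=(.575,-.2835,.2),lid=(.394,.2748,.0),cork=(.44,.098,0),rub=(.4497,-.081,0),sil=(.3665,-.2938,0))
P=np.vstack([cloud(pickle.load(open(k+'.pkl','rb')))[::1].reshape(-1,3) for k in('top','side')])
for n,(x,y,z) in T.items():
    for lo in (max(z-.02,.015),z+.06,z+.16):
        q=P[(P[:,2]>lo)&(P[:,2]<1)];d=q[:,:2]-[x,y];r=np.hypot(*d.T)
        k=(r>.045)&(r<.16)
        k&=~((q[:,0]<.33))
        out=[]
        for a in range(8):
            an=np.arctan2(d[:,1],d[:,0]);s=k&(abs((an-a*np.pi/4+np.pi)%(2*np.pi)-np.pi)<np.pi/8)
            out.append(round(float(np.sort(r[s])[5]),3) if s.sum()>20 else '-')
        print(n,round(lo,3),'dist by dir (+x,+x+y,+y,..):',out)
E
```

```text
can 0.16 dist by dir (+x,+x+y,+y,..): [0.133, 0.146, '-', 0.106, '-', '-', '-', 0.147]
can 0.24 dist by dir (+x,+x+y,+y,..): [0.133, 0.146, '-', '-', '-', '-', '-', 0.147]
can 0.34 dist by dir (+x,+x+y,+y,..): [0.133, 0.146, '-', '-', '-', '-', '-', 0.147]
jug 0.13 dist by dir (+x,+x+y,+y,..): ['-', '-', '-', '-', '-', '-', 0.129, 0.135]
jug 0.21 dist by dir (+x,+x+y,+y,..): ['-', '-', '-', '-', '-', '-', '-', '-']
jug 0.31 dist by dir (+x,+x+y,+y,..): ['-', '-', '-', '-', '-', '-', '-', '-']
cask 0.15 dist by dir (+x,+x+y,+y,..): [0.046, 0.046, 0.046, 0.046, 0.046, 0.046, 0.046, 0.046]
cask 0.23 dist by dir (+x,+x+y,+y,..): ['-', '-', '-', '-', '-', '-', '-', '-']
cask 0.33 dist by dir (+x,+x+y,+y,..): ['-', '-', '-', '-', '-', '-', '-', '-']
demi 0.18 dist by dir (+x,+x+y,+y,..): ['-', '-', '-', '-', '-', '-', '-', '-']
demi 0.26 dist by dir (+x,+x+y,+y,..): ['-', '-', '-', '-', '-', '-', '-', '-']
demi 0.36 dist by dir (+x,+x+y,+y,..): ['-', '-', '-', '-', '-', '-', '-', '-']
lid 0.015 dist by dir (+x,+x+y,+y,..): [0.125, 0.124, 0.143, '-', '-', 0.089, 0.082, '-']
lid 0.06 dist by
[... 217 characters left out ...]
091, '-', 0.096, 0.153, '-']
cork 0.06 dist by dir (+x,+x+y,+y,..): [0.128, 0.145, '-', '-', '-', '-', '-', '-']
cork 0.16 dist by dir (+x,+x+y,+y,..): ['-', '-', '-', '-', '-', '-', '-', '-']
rub 0.015 dist by dir (+x,+x+y,+y,..): [0.104, 0.114, '-', 0.094, '-', 0.109, 0.125, 0.141]
rub 0.06 dist by dir (+x,+x+y,+y,..): [0.104, 0.114, '-', '-', '-', '-', '-', 0.141]
rub 0.16 dist by dir (+x,+x+y,+y,..): [0.122, '-', '-', '-', '-', '-', '-', '-']
sil 0.015 dist by dir (+x,+x+y,+y,..): [0.145, 0.084, 0.098, '-', '-', '-', 0.083, 0.081]
sil 0.06 dist by dir (+x,+x+y,+y,..): [0.145, '-', '-', '-', '-', '-', '-', '-']
sil 0.16 dist by dir (+x,+x+y,+y,..): ['-', '-', '-', '-', '-', '-', '-', '-']
```

```bash
python3 -m pendant '[{"dz":-6,"twist":-6},{"dz":-8,"dx":-4,"dy":-4,"twist":-12.9},{"dz":-8,"dx":-8,"dy":-8,"twist":-12.9},{"dz":-8,"dx":-12,"dy":-12,"twist":-12.9},{"dz":-8,"dx":-16,"dy":-16,"twist":-12.9},{"dz":-8,"dx":-20,"dy":-20,"twist":-12.9},{"dz":-4,"dx":-24,"dy":-24,"twist":-12.9},{"dz":0,"dx":-28,"dy":-28,"twist":-12.9},{"dz":4,"dx":-32.3,"dy":-31.8,"twist":-12.9},{"dz":6,"dx":-32.3,"dy":-31.8,"twist":-12.9}]' 50 40
python3 -m pendant '[{},{}]'
cat >> h.py <<'E'
def wrist(ctrl,save=None):
    s=ctrl.get_state();c=ctrl.read_camera('wrist')
    T=np.eye(4);T[:3,:3]=R.from_quat(s['tcp_rot']).as_matrix();T[:3,3]=s['eef_pos'];M=T@c['tool_from_camera']
    c['rotation']=R.from_matrix(M[:3,:3]).as_quat();c['xyz']=M[:3,3]
    if save: cv2.imwrite(save,c['img'][:,:,::-1])
    return c,s
def top_at(P,x,y,z,r,dz=.004,it=4):
    m=np.array([x,y]);P=P.reshape(-1,3)
    for k in range(it):
        q=P[(abs(P[:,2]-z)<dz)&(np.hypot(P[:,0]-m[0],P[:,1]-m[1])<r+.006)]
        if len(q)<8: return None
        m=(q[:,:2].min(0)+q[:,:2].max(0))/2
    return m.round(4),np.ptp(q[:,:2],axis=0).round(3),len(q),np.median(q[:,2]).round(4)
E
python3 - <<'E'
from h import *
from plant import ctrl
c,s=wrist(ctrl,'pics/w1.png');P=cloud(c);pickle.dump(c,open('w.pkl','wb'))
print(s['eef_pos'],s['tcp_rot'],c['xyz'],top_at(P,.394,.2748,.051,.013),top_at(P,.394,.2748,.026,.038))
E
```

```text
[0.1502127  0.65745828 0.23006266] [ 1.12176963e-01  9.93687666e-01 -1.03437245e-03 -2.84445941e-04] [0.08511814 0.67247083 0.37302676] None (array([0.3932, 0.2982]), array([0.032, 0.032]), 356, np.float64(0.026))$[0]: bad value
$[0]: bad value
```

View pics/w1.png

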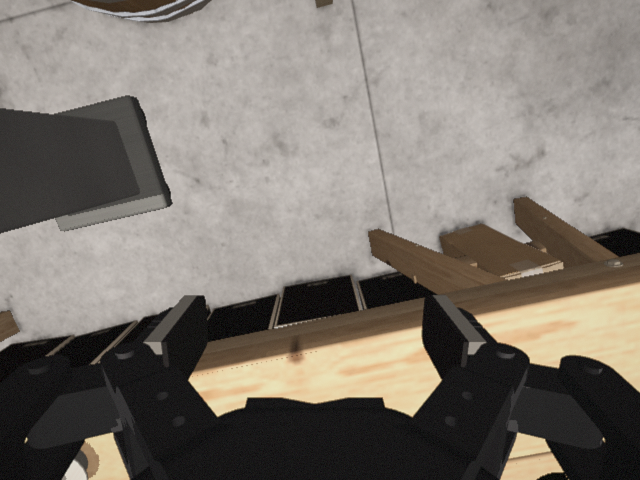

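The wrist view shows the floor and table edge, with the fingers at the bottom, because the arm hasn't moved. Each row needs all four keys.

```bash
python3 -m pendant '[{"dx":0,"dy":0,"dz":-6,"twist":-6},{"dz":-8,"dx":-4,"dy":-4,"twist":-12.9},{"dz":-8,"dx":-8,"dy":-8,"twist":-12.9},{"dz":-8,"dx":-12,"dy":-12,"twist":-12.9},{"dz":-8,"dx":-16,"dy":-16,"twist":-12.9},{"dz":-8,"dx":-20,"dy":-20,"twist":-12.9},{"dz":-4,"dx":-24,"dy":-24,"twist":-12.9},{"dz":0,"dx":-28,"dy":-28,"twist":-12.9},{"dz":4,"dx":-32.3,"dy":-31.8,"twist":-12.9},{"dz":6,"dx":-32.3,"dy":-31.8,"twist":-12.9}]' 50 40
python3 -m pendant '[{"dx":0,"dy":0,"dz":0,"twist":0},{"dx":0,"dy":0,"dz":0,"twist":0}]'
python3 - <<'E'
from h import *
from plant import ctrl
c,s=wrist(ctrl,'pics/w2.png');P=cloud(c);pickle.dump(c,open('w.pkl','wb'))
print(s['eef_pos'],s['tcp_rot'],c['xyz'],top_at(P,.394,.2748,.051,.013),top_at(P,.394,.2748,.026,.038))
E
```

```text
time: 1.4
eef_pos: [0.3952, 0.2737, 0.1699]
tcp_rot: [0.001, 1.0, -0.0, -0.0]
contact_force: [-0.1, 1.0, 0.0]
opening: 0.498
finger_force: 0.0
time: 1.65
eef_pos: [0.3947, 0.2768, 0.1725]
tcp_rot: [-0.0, 1.0, 0.0, 0.001]
contact_force: [-0.2, 0.0, -0.2]
opening: 0.499
finger_force: 0.0
[0.39468486 0.27678369 0.1725189 ] [-3.56175153e-04  9.99999640e-01  4.55703039e-04  6.20733618e-04] [0.32764125 0.2766446  0.31537935] (array([0.3967, 0.2757]), array([0.025, 0.025]), 812, np.float64(0.0507)) (array([0.3966, 0.2756]), array([0.075, 0.075]), 5392, np.float64(0.0262))
```

View pics/w2.png

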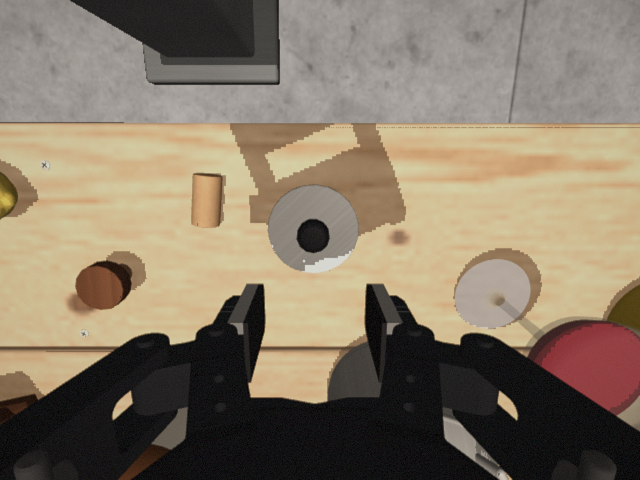

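Wrist view: the plug lid is at (313,228), clean, with the cork and glass visible. I'll look at the mouths with the same camera before loading the gripper.

```bash
cat > mouths.py <<'E'
from h import *
from plant import ctrl
import sys
c,s=wrist(ctrl,sys.argv[1]);P=cloud(c)
print(s['eef_pos'].round(4) if hasattr(s['eef_pos'],'round') else s['eef_pos'])
for n,(x,y,z,r) in dict(can=(.565,.348,.18,.038),jug=(.619,.129,.15,.0195),cask=(.656,-.064,.17,.027),demi=(.575,-.2835,.2,.032)).items():
    print(n,top_at(P,x,y,z,r))
E
python3 -m pendant '[{"dx":0,"dy":0,"dz":-6,"twist":0},{"dx":0,"dy":0,"dz":-12,"twist":0},{"dx":-4,"dy":0,"dz":-16,"twist":0},{"dx":-8,"dy":-1,"dz":-19,"twist":0},{"dx":-13,"dy":-2,"dz":-19,"twist":0},{"dx":-18,"dy":-3.7,"dz":-19,"twist":0},{"dx":-22.5,"dy":-3.7,"dz":-19,"twist":0},{"dx":-22.5,"dy":-3.7,"dz":-19,"twist":0},{"dx":-22.5,"dy":-3.7,"dz":-19,"twist":0},{"dx":-22.5,"dy":-3.7,"dz":-19,"twist":0}]'
python3 mouths.py pics/w3.png
python3 -m pendant '[{"dx":-0.5,"dy":-5,"dz":0,"twist":0},{"dx":-1,"dy":-11,"dz":0,"twist":0},{"dx":-1.5,"dy":-17,"dz":0,"twist":0},{"dx":-2,"dy":-23,"dz":0,"twist":0},{"dx":-2,"dy":-29,"dz":0,"twist":0},{"dx":-2,"dy":-35,"dz":0,"twist":0},{"dx":-2,"dy":-41,"dz":0,"twist":0},{"dx":-2,"dy":-41,"dz":0,"twist":0},{"dx":-2,"dy":-41,"dz":0,"twist":0},{"dx":-2,"dy":-41,"dz":0,"twist":0}]'
python3 mouths.py pics/w4.png
```

```text
time: 2.95
eef_pos: [0.6183, 0.2401, 0.3629]
tcp_rot: [-0.001, 1.0, 0.0, 0.001]
contact_force: [-0.1, -0.4, -0.4]
opening: 0.501
finger_force: 0.0
[0.6183 0.2401 0.3629]
can (array([0.5673, 0.3483]), array([0.075, 0.074]), 2100, np.float64(0.1796))
jug (array([0.6204, 0.1301]), array([0.039, 0.039]), 693, np.float64(0.1496))
cask (array([ 0.6565, -0.0561]), array([0.065, 0.041]), 1151, np.float64(0.1692))
demi None
time: 4.25
eef_pos: [0.6396, -0.1691, 0.3619]
tcp_rot: [-0.001, 1.0, -0.0, 0.0]
contact_force: [0.1, 0.6, 0.2]
opening: 0.499
finger_force: 0.0
[ 0.6396 -0.1691  0.3619]
can None
jug (array([0.6201, 0.1292]), array([0.038, 0.04 ]), 812, np.float64(0.1495))
cask (array([ 0.6563, -0.0639]), array([0.065, 0.054]), 1812, np.float64(0.1696))
demi (array([ 0.578 , -0.2834]), array([0.063, 0.063]), 2523, np.float64(0.1999))
```

View pics/w4.png

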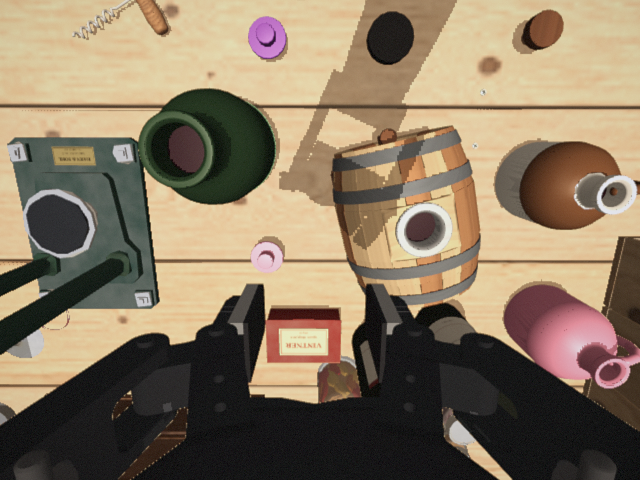

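The wrist view shows the cask bush at (424,231), the demijohn lip at (177,147), the rubber bung at (390,38) and the cork at (545,30). Next I'll fit the bush by colour.

```bash
python3 - <<'E'
from h import *
i=cv2.imread('pics/w4.png');h=cv2.cvtColor(i,cv2.COLOR_BGR2HSV)
m=((h[...,1]<50)&(h[...,2]>130)).astype(np.uint8);M=np.zeros_like(m);M[195:268,385:462]=m[195:268,385:462]
n,l,st,ce=cv2.connectedComponentsWithStats(M);k=1+st[1:,4].argmax()
cs,_=cv2.findContours((l==k).astype(np.uint8),cv2.RETR_CCOMP,cv2.CHAIN_APPROX_NONE);print(st[k])
from plant import ctrl
c,s=wrist(ctrl)
for x in cs:
    if len(x)>60: e=cv2.fitEllipse(x);print(e,onplane(c,*e[0],.17),max(e[1])*(c['xyz'][2]-.17)/c['camera_matrix'][0,0])
P=cloud(c)
print(top_at(P,.4497,-.081,.042,.027),top_at(P,.4410,.098,.04,.02))
E
```

```text
[ 396  203   57   54 1356]
((423.9916687011719, 229.42518615722656), (52.34722137451172, 56.78474807739258), 57.881412506103516) [ 0.65162485 -0.06419541  0.17      ] 0.052986165810598895
((423.835205078125, 229.25164794921875), (35.89518356323242, 39.35742950439453), 57.56725311279297) [ 0.65145457 -0.0643594   0.17      ] 0.036724637445896414
(array([ 0.4527, -0.0814]), array([0.053, 0.053]), 1876, np.float64(0.0424)) (array([0.4427, 0.0978]), array([0.04, 0.04]), 1074, np.float64(0.0401))
```

```bash
python3 -m pendant '[{"dx":5,"dy":2.4,"dz":0,"twist":0},{"dx":10,"dy":4.7,"dz":2,"twist":0},{"dx":15,"dy":7,"dz":4,"twist":0},{"dx":18.7,"dy":8.8,"dz":9,"twist":0},{"dx":18.7,"dy":8.8,"dz":15,"twist":0},{"dx":18.7,"dy":8.8,"dz":21,"twist":0},{"dx":18.7,"dy":8.8,"dz":26,"twist":0},{"dx":18.7,"dy":8.8,"dz":28,"twist":0},{"dx":18.7,"dy":8.8,"dz":28,"twist":0},{"dx":18.7,"dy":8.8,"dz":28,"twist":0}]' 80 40
python3 - <<'E'
from h import *
from plant import ctrl
c,s=wrist(ctrl,'pics/w5.png');P=cloud(c)
print(s['eef_pos'],top_at(P,.4527,-.081,.042,.027))
E
```

```text
time: 5.6
eef_pos: [0.4536, -0.0829, 0.0827]
tcp_rot: [-0.001, 1.0, -0.0, 0.001]
contact_force: [0.3, -0.8, 0.5]
opening: 0.8
finger_force: 0.0
[ 0.4536302  -0.08294604  0.08272705] (array([ 0.4524, -0.0811]), array([0.053, 0.054]), 7167, np.float64(0.0423))
```

View pics/w5.png

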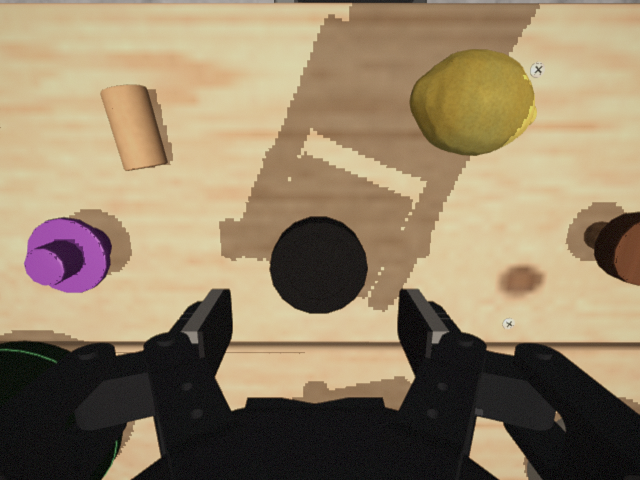

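The rubber bung is centred at (318,265) between the open fingers. Before descending, I'll measure how far back the fingertips stand when open.

```bash
python3 - <<'E'
from h import *
from plant import ctrl
c,s=wrist(ctrl);P=cloud(c);e=np.array(s['eef_pos']);print(e)
q=P[280:340,180:260].reshape(-1,3)-e;q=q[q[:,2]>-.02];print(np.percentile(q[:,2],[0,2,10,50]).round(4),q[q[:,2]<q[:,2].min()+.004].mean(0).round(4))
E
```

```text
[ 0.45387709 -0.08318004  0.0830842 ]
[0.0072 0.0094 0.0139 0.0283] [-0.0013 -0.0342  0.0095]
```

```bash
python3 -m pendant '[{"dx":0.1,"dy":0.2,"dz":3,"twist":0},{"dx":0.1,"dy":0.2,"dz":5,"twist":0},{"dx":0.1,"dy":0.2,"dz":6.4,"twist":0},{"dx":0.1,"dy":0.2,"dz":6.4,"twist":0},{"dx":0.1,"dy":0.2,"dz":6.4,"twist":0}]'
python3 -m pendant '[{"dx":0,"dy":0,"dz":0,"twist":0},{"dx":0,"dy":0,"dz":0,"twist":0},{"dx":0,"dy":0,"dz":0,"twist":0},{"dx":0,"dy":0,"dz":0,"twist":0},{"dx":0,"dy":0,"dz":-3,"twist":0},{"dx":0,"dy":0,"dz":-9,"twist":0},{"dx":0,"dy":0,"dz":-15,"twist":0},{"dx":0,"dy":0,"dz":-21,"twist":0},{"dx":0,"dy":0,"dz":-24,"twist":0},{"dx":0,"dy":0,"dz":-24,"twist":0}]' 0 40
python3 - <<'E'
from h import *
from plant import ctrl
c,s=wrist(ctrl,'pics/w6.png');P=cloud(c);e=np.array(s['eef_pos']);d=P-e
q=d[(abs(d[...,0])<.035)&(abs(d[...,1])<.024)&(d[...,2]<.04)&(d[...,2]>-.05)]
print(e,len(q),np.percentile(q,[1,50,99],axis=0).round(4))
E
```

```text
time: 6.32
eef_pos: [0.4524, -0.0813, 0.0183]
tcp_rot: [-0.0, 1.0, -0.0, 0.001]
contact_force: [-0.5, -0.3, -0.0]
opening: 0.802
finger_force: 0.0
time: 7.58
eef_pos: [0.4528, -0.0815, 0.2601]
tcp_rot: [-0.0, 1.0, -0.001, 0.003]
contact_force: [-0.4, -0.2, -1.4]
opening: 0.612
finger_force: 42.5
[ 0.45276827 -0.08147372  0.26011294] 15228 [[-0.0263 -0.0231  0.0094]
 [-0.004  -0.0001  0.0235]
 [ 0.0242  0.0231  0.0251]]
```

View pics/w6.png

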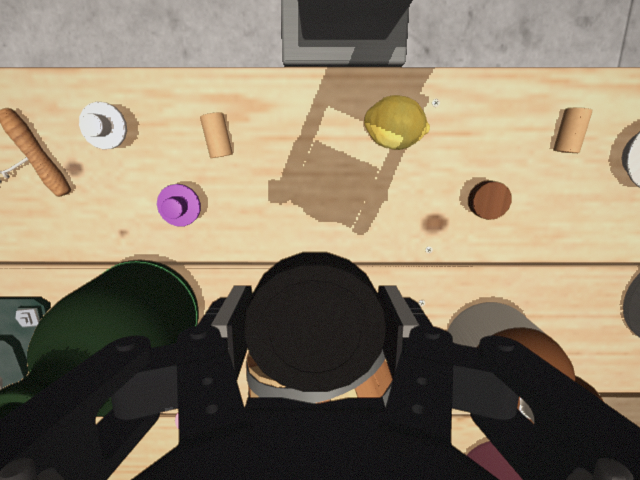

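The rubber bung is held level at (315,320). Top 23.5 mm above the TCP, so it's seated at TCP z = 0.1945.

```bash
python3 -m pendant '[{"dx":-2.5,"dy":-4,"dz":-1,"twist":0},{"dx":-5,"dy":-8,"dz":-1,"twist":0},{"dx":-7.5,"dy":-12,"dz":-1,"twist":0},{"dx":-10,"dy":-16,"dz":-1,"twist":0},{"dx":-12.6,"dy":-20.2,"dz":-1,"twist":0},{"dx":-12.6,"dy":-20.2,"dz":-1,"twist":0},{"dx":-12.6,"dy":-20.2,"dz":0,"twist":0},{"dx":-12.6,"dy":-20.2,"dz":1,"twist":0},{"dx":-12.6,"dy":-20.2,"dz":1,"twist":0}]'
python3 mouths.py pics/w7.png
```

```text
time: 8.75
eef_pos: [0.5766, -0.2814, 0.2453]
tcp_rot: [-0.001, 1.0, 0.001, -0.001]
contact_force: [-0.3, 0.7, -0.2]
opening: 0.609
finger_force: 42.5
[ 0.5766 -0.2814  0.2453]
can None
jug None
cask (array([ 0.6562, -0.0698]), array([0.066, 0.045]), 2142, np.float64(0.1694))
demi (array([ 0.5662, -0.284 ]), array([0.041, 0.063]), 2663, np.float64(0.1999))
```

```bash
python3 -m pendant '[{"dx":0,"dy":0,"dz":0,"twist":0},{"dx":0,"dy":0,"dz":0,"twist":0},{"dx":0,"dy":0,"dz":1.5,"twist":0},{"dx":0,"dy":0,"dz":1.5,"twist":0}]'
python3 -m pendant '[{"dx":0,"dy":0,"dz":1,"twist":0},{"dx":0,"dy":0,"dz":2,"twist":0},{"dx":0,"dy":0,"dz":3,"twist":0},{"dx":0,"dy":0,"dz":3.2,"twist":0},{"dx":0,"dy":0,"dz":3.2,"twist":0}]'
```

```text
time: 9.3
eef_pos: [0.5766, -0.2823, 0.2298]
tcp_rot: [-0.0, 1.0, 0.001, -0.002]
contact_force: [-0.6, 0.5, -1.5]
opening: 0.611
finger_force: 42.5
time: 9.93
eef_pos: [0.5776, -0.2829, 0.2001]
tcp_rot: [-0.0, 1.0, 0.0, -0.0]
contact_force: [0.4, 0.6, 0.3]
opening: 0.61
finger_force: 42.5
```

```bash
python3 -m pendant '[{"dx":0,"dy":0,"dz":0.4,"twist":0},{"dx":0,"dy":0,"dz":0.4,"twist":0}]'
python3 -m pendant '[{"dx":0,"dy":0,"dz":0,"twist":0},{"dx":0,"dy":0,"dz":0,"twist":0},{"dx":0,"dy":0,"dz":-2,"twist":0},{"dx":0,"dy":0,"dz":-7,"twist":0},{"dx":0,"dy":0,"dz":-10,"twist":0},{"dx":0,"dy":0,"dz":-10,"twist":0}]' 78
python3 - <<'E'
from h import *
from plant import ctrl
c,s=wrist(ctrl,'pics/w8.png');P=cloud(c)
print(s['eef_pos'],top_at(P,.578,-.2834,.218,.027),top_at(P,.578,-.2834,.2,.032))
c=ctrl.read_camera('top');P=cloud(c)
print(top_at(P,.574,-.283,.218,.027))
E
```

```text
time: 10.18
eef_pos: [0.5778, -0.2831, 0.1968]
tcp_rot: [-0.0, 1.0, -0.0, 0.0]
contact_force: [0.2, 0.7, 0.2]
opening: 0.611
finger_force: 42.9
time: 10.92
eef_pos: [0.5792, -0.2839, 0.3024]
tcp_rot: [-0.0, 1.0, -0.003, 0.004]
contact_force: [-0.2, -0.2, 0.3]
opening: 0.778
finger_force: 0.0
[ 0.57917534 -0.28394293  0.30239945] (array([ 0.5776, -0.2832]), array([0.053, 0.054]), 4905, np.float64(0.2182)) (array([ 0.5724, -0.2839]), array([0.053, 0.064]), 1159, np.float64(0.2))
None
```

The rubber bung is seated, with its top at 0.2182 and centred on the mouth. Next is the white bung.

```bash
python3 -m pendant '[{"dx":5,"dy":0,"dz":0,"twist":0},{"dx":11,"dy":-0.5,"dz":0,"twist":0},{"dx":16,"dy":-1,"dz":1,"twist":0},{"dx":20,"dy":-1,"dz":4,"twist":0},{"dx":21,"dy":-1,"dz":10,"twist":0},{"dx":21,"dy":-1,"dz":16,"twist":0},{"dx":21,"dy":-1,"dz":20,"twist":0},{"dx":21,"dy":-1,"dz":20,"twist":0},{"dx":21,"dy":-1,"dz":20,"twist":0},{"dx":21,"dy":-1,"dz":20,"twist":0}]' 52
python3 - <<'E'
from h import *
from plant import ctrl
c,s=wrist(ctrl,'pics/w9.png');P=cloud(c)
print(s['eef_pos'],top_at(P,.3685,-.2935,.046,.011,.003),top_at(P,.3685,-.2935,.028,.023,.003))
E
```

```text
time: 12.28
eef_pos: [0.3688, -0.2943, 0.0986]
tcp_rot: [-0.0, 1.0, -0.002, 0.001]
contact_force: [0.5, -1.0, 0.5]
opening: 0.522
finger_force: 0.0
[ 0.3687714  -0.29425097  0.09857533] (array([ 0.3691, -0.2948]), array([0.021, 0.021]), 1042, np.float64(0.0461)) (array([ 0.3693, -0.2948]), array([0.046, 0.045]), 2745, np.float64(0.0282))
```

View pics/w9.png

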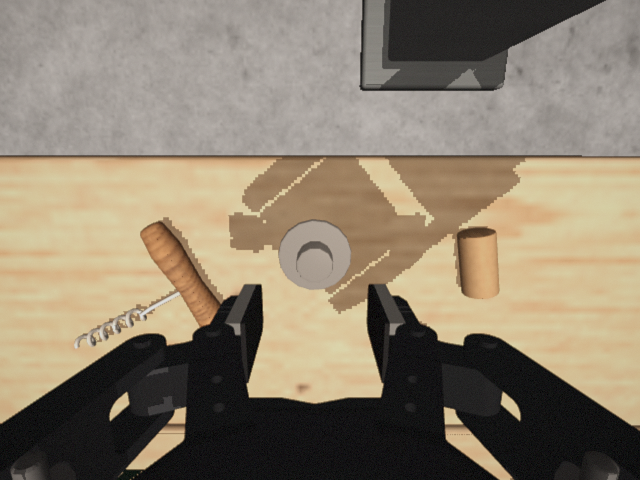

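The white bung is at (315,255), correctly between the fingers, and the corkscrew is clear. I'll grasp the knob.

```bash
python3 -m pendant '[{"dx":0,"dy":0,"dz":3,"twist":0},{"dx":0,"dy":0,"dz":6,"twist":0},{"dx":0,"dy":0,"dz":6.9,"twist":0},{"dx":0,"dy":0,"dz":6.9,"twist":0},{"dx":0,"dy":0,"dz":6.9,"twist":0}]'
python3 -m pendant '[{"dx":0,"dy":0,"dz":0,"twist":0},{"dx":0,"dy":0,"dz":0,"twist":0},{"dx":0,"dy":0,"dz":0,"twist":0},{"dx":0,"dy":0,"dz":0,"twist":0},{"dx":0,"dy":0,"dz":0,"twist":0}]' 0 40
python3 -m pendant '[{"dx":0,"dy":0,"dz":-3,"twist":0},{"dx":0,"dy":0,"dz":-9,"twist":0},{"dx":0,"dy":0,"dz":-15,"twist":0},{"dx":0,"dy":0,"dz":-21,"twist":0},{"dx":0,"dy":0,"dz":-23,"twist":0},{"dx":0,"dy":0,"dz":-23,"twist":0},{"dx":0,"dy":0,"dz":-23,"twist":0}]'
cat > held.py <<'E'
from h import *
from plant import ctrl
import sys
c,s=wrist(ctrl,sys.argv[1]);P=cloud(c);e=np.array(s['eef_pos']);d=P-e;w=float(sys.argv[2])
q=d[(abs(d[...,0])<.045)&(abs(d[...,1])<w)&(d[...,2]<.04)&(d[...,2]>-.05)]
print(e,len(q),np.percentile(q,[1,50,99],axis=0).round(4));h,b=np.histogram(q[:,2],bins=np.arange(-.05,.041,.002));print({round(b[i],3):int(h[i]) for i in range(len(h)) if h[i]>80})
for lo in b[:-1][h>300]:
    k=q[(q[:,2]>=lo)&(q[:,2]<lo+.002)];print(round(lo,3),((k.min(0)+k.max(0))/2).round(4),np.ptp(k,axis=0).round(3))
E
python3 held.py pics/w10.png .025
```

```text
time: 12.95
eef_pos: [0.3685, -0.294, 0.0288]
tcp_rot: [-0.0, 1.0, -0.001, 0.001]
contact_force: [0.4, 0.2, -0.0]
opening: 0.517
finger_force: 0.0
time: 13.58
eef_pos: [0.3683, -0.2937, 0.0285]
tcp_rot: [-0.0, 1.0, -0.001, 0.001]
contact_force: [0.1, 1.7, 6.5]
opening: 0.238
finger_force: 39.2
time: 14.45
eef_pos: [0.367, -0.2922, 0.2553]
tcp_rot: [-0.0, 1.0, 0.001, -0.001]
contact_force: [0.2, 0.4, -0.3]
opening: 0.236
finger_force: 39.5
[ 0.36696523 -0.29223978  0.25528883] 9088 [[-0.0207 -0.0224 -0.003 ]
 [-0.0082 -0.0002  0.0171]
 [ 0.0211  0.0222  0.0388]]
{np.float64(-0.004): 137, np.float64(-0.002): 1689, np.float64(0.0): 756, np.float64(0.004): 154, np.float64(0.006): 200, np.float64(0.008): 207, np.float64(0.01): 252, np.float64(0.012): 249, np.float64(0.014): 268, np.float64(0.016): 1746, np.float64(0.018): 735, np.float64(0.02): 228, np.float64(0.022): 200, np.float64(0.024): 204, np.float64(0.026): 245, np.float64(0.028): 213, np.float64(0.03): 175, np.float64(0.032): 153, np.float64(0.034): 191, np.float64(0.036): 676, np.float64(0.038): 290}
-0.002 [ 0.0011 -0.0003 -0.001 ] [0.046 0.043 0.002]
0.0 [ 0.0006 -0.0004  0.001 ] [0.045 0.041 0.002]
0.016 [-0.0003 -0.0001  0.017 ] [0.025 0.047 0.002]
0.018 [-0.001  -0.0001  0.019 ] [0.024 0.047 0.002]
0.036 [-0.0013 -0.0002  0.037 ] [0.023 0.033 0.002]
```

View pics/w10.png

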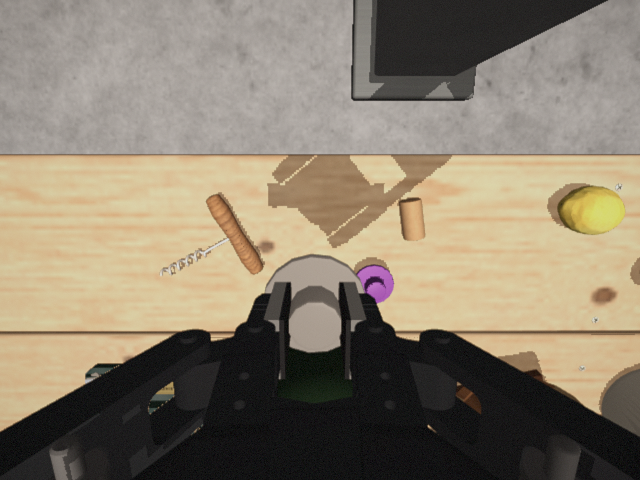

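The white bung is held upright at (315,300), with the flange top at TCP height, so it's seated at TCP z = 0.1765.

```bash
python3 -m pendant '[{"dx":-4,"dy":4,"dz":0,"twist":0},{"dx":-8,"dy":8,"dz":0,"twist":0},{"dx":-12,"dy":12,"dz":0,"twist":0},{"dx":-16,"dy":16,"dz":0,"twist":0},{"dx":-20,"dy":19,"dz":0,"twist":0},{"dx":-24,"dy":22,"dz":0,"twist":0},{"dx":-28.2,"dy":23,"dz":0,"twist":0},{"dx":-28.2,"dy":23,"dz":1,"twist":0},{"dx":-28.2,"dy":23,"dz":2,"twist":0},{"dx":-28.2,"dy":23,"dz":2,"twist":0}]'
python3 -m pendant '[{"dx":0,"dy":0,"dz":0,"twist":0},{"dx":0,"dy":0,"dz":0,"twist":0},{"dx":0,"dy":0,"dz":1.5,"twist":0},{"dx":0,"dy":0,"dz":1.5,"twist":0},{"dx":0,"dy":0,"dz":1.5,"twist":0}]'
```

```text
time: 15.75
eef_pos: [0.6476, -0.0632, 0.2347]
tcp_rot: [0.0, 1.0, 0.001, -0.002]
contact_force: [0.1, -0.0, -0.3]
opening: 0.235
finger_force: 39.5
time: 16.38
eef_pos: [0.6493, -0.0628, 0.2218]
tcp_rot: [-0.0, 1.0, 0.0, -0.0]
contact_force: [0.1, -0.2, -0.2]
opening: 0.238
finger_force: 39.5
```

```bash
python3 -m pendant '[{"dx":-0.1,"dy":-0.1,"dz":1,"twist":0},{"dx":-0.1,"dy":-0.1,"dz":2,"twist":0},{"dx":-0.1,"dy":-0.1,"dz":3,"twist":0},{"dx":-0.1,"dy":-0.1,"dz":4,"twist":0},{"dx":-0.1,"dy":-0.1,"dz":4.4,"twist":0},{"dx":-0.1,"dy":-0.1,"dz":4.4,"twist":0}]'
```

```text
time: 17.12
eef_pos: [0.6504, -0.0638, 0.1779]
tcp_rot: [-0.0, 1.0, 0.0, -0.0]
contact_force: [-0.1, 0.2, -0.1]
opening: 0.236
finger_force: 39.5
```

Forces are near zero and it's almost home, so I'll release and check.

```bash
python3 -m pendant '[{"dx":0,"dy":0,"dz":0,"twist":0},{"dx":0,"dy":0,"dz":0,"twist":0},{"dx":0,"dy":0,"dz":-2,"twist":0},{"dx":0,"dy":0,"dz":-7,"twist":0},{"dx":0,"dy":0,"dz":-11,"twist":0},{"dx":0,"dy":0,"dz":-12,"twist":0},{"dx":0,"dy":0,"dz":-12,"twist":0}]' 55
python3 - <<'E'
from h import *
from plant import ctrl
c,s=wrist(ctrl,'pics/w11.png');P=cloud(c)
print(s['eef_pos'],top_at(P,.6515,-.0643,.194,.011,.003),top_at(P,.6515,-.0643,.176,.023,.003))
E
```

```text
time: 18.0
eef_pos: [0.6507, -0.0639, 0.2995]
tcp_rot: [-0.0, 1.0, -0.0, 0.001]
contact_force: [0.5, -0.4, -0.5]
opening: 0.552
finger_force: 0.0
[ 0.65074022 -0.06393041  0.29952636] (array([ 0.6514, -0.0641]), array([0.021, 0.021]), 681, np.float64(0.1941)) (array([ 0.6515, -0.0644]), array([0.045, 0.045]), 1890, np.float64(0.1762))
```

The silicone bung is seated at exactly 0.176/0.194 and centred. Next is the cork.

```bash
python3 -m pendant '[{"dx":5,"dy":3,"dz":0,"twist":0},{"dx":10,"dy":6,"dz":0,"twist":0},{"dx":14,"dy":10,"dz":0,"twist":0},{"dx":18,"dy":14,"dz":2,"twist":0},{"dx":20.8,"dy":16.2,"dz":7,"twist":0},{"dx":20.8,"dy":16.2,"dz":13,"twist":0},{"dx":20.8,"dy":16.2,"dz":19,"twist":0},{"dx":20.8,"dy":16.2,"dz":21,"twist":0},{"dx":20.8,"dy":16.2,"dz":21,"twist":0},{"dx":20.8,"dy":16.2,"dz":21,"twist":0}]' 70
python3 - <<'E'
from h import *
from plant import ctrl
c,s=wrist(ctrl,'pics/w12.png');P=cloud(c)
print(s['eef_pos'],top_at(P,.4427,.0978,.04,.02,.003))
E
```

```text
time: 19.3
eef_pos: [0.4427, 0.098, 0.0886]
tcp_rot: [-0.0, 1.0, 0.0, 0.0]
contact_force: [0.3, 0.5, 0.2]
opening: 0.697
finger_force: 0.0
[0.44266111 0.09800817 0.08859281] (array([0.4425, 0.0986]), array([0.039, 0.039]), 3613, np.float64(0.0402))
```

```bash
python3 -m pendant '[{"dx":0,"dy":0,"dz":3,"twist":0},{"dx":0,"dy":0,"dz":6,"twist":0},{"dx":0,"dy":0,"dz":6.9,"twist":0},{"dx":0,"dy":0,"dz":6.9,"twist":0},{"dx":0,"dy":0,"dz":6.9,"twist":0}]'
python3 -m pendant '[{"dx":0,"dy":0,"dz":0,"twist":0},{"dx":0,"dy":0,"dz":0,"twist":0},{"dx":0,"dy":0,"dz":0,"twist":0},{"dx":0,"dy":0,"dz":0,"twist":0},{"dx":0,"dy":0,"dz":0,"twist":0}]' 0 40
python3 -m pendant '[{"dx":0,"dy":0,"dz":-3,"twist":0},{"dx":0,"dy":0,"dz":-9,"twist":0},{"dx":0,"dy":0,"dz":-15,"twist":0},{"dx":0,"dy":0,"dz":-20,"twist":0},{"dx":0,"dy":0,"dz":-20,"twist":0},{"dx":0,"dy":0,"dz":-20,"twist":0}]'
python3 held.py pics/w13.png .018
```

```text
time: 19.98
eef_pos: [0.4438, 0.098, 0.0208]
tcp_rot: [-0.0, 1.0, -0.0, 0.001]
contact_force: [0.5, 0.5, -0.5]
opening: 0.701
finger_force: 0.0
time: 20.6
eef_pos: [0.4437, 0.098, 0.0207]
tcp_rot: [-0.0, 1.0, -0.0, 0.001]
contact_force: [-1.4, -0.9, 7.0]
opening: 0.451
finger_force: 40.0
time: 21.35
eef_pos: [0.4418, 0.098, 0.2184]
tcp_rot: [-0.0, 1.0, -0.0, -0.001]
contact_force: [-0.8, 0.2, -0.8]
opening: 0.452
finger_force: 40.5
[0.44181791 0.09802322 0.2184352 ] 8214 [[-0.0202 -0.0173  0.0068]
 [-0.004   0.0002  0.0194]
 [ 0.0171  0.0173  0.0208]]
{np.float64(0.006): 134, np.float64(0.008): 124, np.float64(0.01): 142, np.float64(0.012): 144, np.float64(0.014): 164, np.float64(0.016): 252, np.float64(0.018): 5816, np.float64(0.02): 1407}
0.018 [-0.001  0.     0.019] [0.04  0.036 0.002]
0.02 [-0.0013  0.0002  0.0208] [0.038 0.036 0.002]
```

View pics/w13.png

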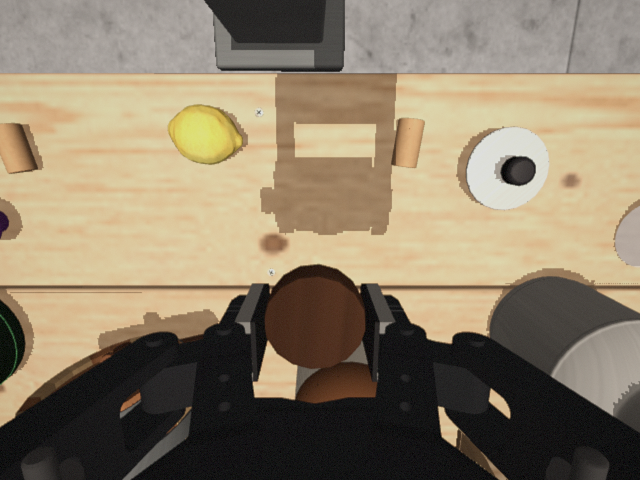

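The cork is held upright at (315,318). Seated at TCP z = 0.1465.

```bash
python3 -m pendant '[{"dx":-4,"dy":1,"dz":0,"twist":0},{"dx":-8,"dy":2,"dz":0,"twist":0},{"dx":-12,"dy":3,"dz":0,"twist":0},{"dx":-16,"dy":3.2,"dz":0,"twist":0},{"dx":-17.8,"dy":3.2,"dz":0,"twist":0},{"dx":-17.8,"dy":3.2,"dz":2,"twist":0},{"dx":-17.8,"dy":3.2,"dz":3,"twist":0},{"dx":-17.8,"dy":3.2,"dz":3,"twist":0},{"dx":-17.8,"dy":3.2,"dz":3,"twist":0}]'
```

```text
time: 22.52
eef_pos: [0.62, 0.1302, 0.1895]
tcp_rot: [-0.0, 1.0, 0.0, 0.0]
contact_force: [0.4, -0.5, -0.0]
opening: 0.449
finger_force: 40.5
```

```bash
python3 -m pendant '[{"dx":-0.1,"dy":0,"dz":1,"twist":0},{"dx":-0.1,"dy":0,"dz":2,"twist":0},{"dx":-0.1,"dy":0,"dz":3,"twist":0},{"dx":-0.1,"dy":0,"dz":4,"twist":0},{"dx":-0.1,"dy":0,"dz":4,"twist":0},{"dx":-0.1,"dy":0,"dz":4,"twist":0}]'
```

```text
time: 23.28
eef_pos: [0.6215, 0.1301, 0.1494]
tcp_rot: [-0.0, 1.0, 0.0, -0.0]
contact_force: [0.7, -0.2, 0.0]
opening: 0.449
finger_force: 40.5
```

```bash
python3 -m pendant '[{"dx":0,"dy":0,"dz":0,"twist":0},{"dx":0,"dy":0,"dz":0,"twist":0},{"dx":0,"dy":0,"dz":-2,"twist":0},{"dx":0,"dy":0,"dz":-7,"twist":0},{"dx":0,"dy":0,"dz":-11,"twist":0},{"dx":0,"dy":0,"dz":-12,"twist":0},{"dx":0,"dy":0,"dz":-12,"twist":0}]' 65
python3 - <<'E'
from h import *
from plant import ctrl
c,s=wrist(ctrl,'pics/w14.png');P=cloud(c)
print(s['eef_pos'],top_at(P,.6203,.1297,.166,.02,.004),top_at(P,.3966,.2756,.051,.013),top_at(P,.3966,.2756,.026,.038))
E
```

```text
time: 24.15
eef_pos: [0.6217, 0.1301, 0.2705]
tcp_rot: [-0.0, 1.0, 0.0, 0.001]
contact_force: [-0.3, -0.6, 0.1]
opening: 0.649
finger_force: 0.0
[0.62167651 0.13009633 0.27045012] (array([0.6207, 0.1301]), array([0.04, 0.04]), 2310, np.float64(0.1662)) None (array([0.4291, 0.2743]), array([0.012, 0.053]), 576, np.float64(0.0263))
```

The cork is seated (top at 0.1662). The lid is last.

```bash
python3 -m pendant '[{"dx":5,"dy":2,"dz":-2,"twist":0},{"dx":10,"dy":4,"dz":-2,"twist":0},{"dx":15,"dy":7,"dz":-2,"twist":0},{"dx":19,"dy":11,"dz":-1,"twist":0},{"dx":22.5,"dy":14.6,"dz":3,"twist":0},{"dx":22.5,"dy":14.6,"dz":9,"twist":0},{"dx":22.5,"dy":14.6,"dz":15,"twist":0},{"dx":22.5,"dy":14.6,"dz":17,"twist":0},{"dx":22.5,"dy":14.6,"dz":17,"twist":0},{"dx":22.5,"dy":14.6,"dz":17,"twist":0}]' 55 80
python3 - <<'E'
from h import *
from plant import ctrl
c,s=wrist(ctrl,'pics/w15.png');P=cloud(c)
print(s['eef_pos'],top_at(P,.3966,.2756,.051,.013,.003),top_at(P,.3966,.2756,.026,.038,.003))
E
```

```text
time: 25.45
eef_pos: [0.3967, 0.2761, 0.0996]
tcp_rot: [-0.0, 1.0, 0.0, 0.0]
contact_force: [-0.9, -0.5, 0.5]
opening: 0.55
finger_force: 0.0
[0.39666144 0.27606715 0.09961849] (array([0.3965, 0.2754]), array([0.025, 0.025]), 1397, np.float64(0.0508)) (array([0.3968, 0.2752]), array([0.075, 0.075]), 9025, np.float64(0.0262))
```

```bash
python3 -m pendant '[{"dx":0,"dy":-0.1,"dz":3,"twist":0},{"dx":0,"dy":-0.1,"dz":6,"twist":0},{"dx":0,"dy":-0.1,"dz":7,"twist":0},{"dx":0,"dy":-0.1,"dz":7,"twist":0},{"dx":0,"dy":-0.1,"dz":7,"twist":0}]'
python3 -m pendant '[{"dx":0,"dy":0,"dz":0,"twist":0},{"dx":0,"dy":0,"dz":0,"twist":0},{"dx":0,"dy":0,"dz":0,"twist":0},{"dx":0,"dy":0,"dz":0,"twist":0},{"dx":0,"dy":0,"dz":0,"twist":0}]' 0 80
python3 -m pendant '[{"dx":0,"dy":0,"dz":-2,"twist":0},{"dx":0,"dy":0,"dz":-7,"twist":0},{"dx":0,"dy":0,"dz":-12,"twist":0},{"dx":0,"dy":0,"dz":-18,"twist":0},{"dx":0,"dy":0,"dz":-22,"twist":0},{"dx":0,"dy":0,"dz":-22,"twist":0},{"dx":0,"dy":0,"dz":-22,"twist":0}]'
python3 held.py pics/w16.png .04
```

```text
time: 26.12
eef_pos: [0.3977, 0.2755, 0.0309]
tcp_rot: [-0.0, 1.0, 0.001, 0.001]
contact_force: [1.4, -0.2, 0.9]
opening: 0.553
finger_force: 0.0
time: 26.75
eef_pos: [0.3973, 0.2755, 0.0309]
tcp_rot: [-0.0, 1.0, 0.0, 0.001]
contact_force: [-1.0, -0.0, 5.0]
opening: 0.265
finger_force: 78.1
time: 27.62
eef_pos: [0.3954, 0.2746, 0.2475]
tcp_rot: [-0.0, 1.0, -0.001, -0.001]
contact_force: [-0.6, 0.2, -2.1]
opening: 0.264
finger_force: 78.9
[0.39541443 0.27459853 0.24747422] 18939 [[-0.0363 -0.0351 -0.0061]
 [-0.0111 -0.0002 -0.0041]
 [ 0.0343  0.035   0.0383]]
{np.float64(-0.008): 252, np.float64(-0.006): 9872, np.float64(-0.004): 1655, np.float64(0.006): 149, np.float64(0.008): 192, np.float64(0.01): 254, np.float64(0.012): 228, np.float64(0.014): 303, np.float64(0.016): 479, np.float64(0.018): 1471, np.float64(0.02): 1581, np.float64(0.022): 206, np.float64(0.024): 232, np.float64(0.026): 225, np.float64(0.028): 243, np.float64(0.03): 168, np.float64(0.032): 179, np.float64(0.034): 185, np.float64(0.036): 673, np.float64(0.038): 312}
-0.006 [-0.0003 -0.0003 -0.005 ] [0.075 0.075 0.002]
-0.004 [-0.0011 -0.0006 -0.0032] [0.073 0.073 0.002]
0.014 [-0.0018 -0.0001  0.015 ] [0.023 0.05  0.002]
0.016 [-0.0008 -0.0001  0.017 ] [0.025 0.049 0.002]
0.018 [-0.0005  0.0001  0.019 ] [0.024 0.05  0.002]
0.02 [-0.0015 -0.0001  0.021 ] [0.022 0.049 0.002]
0.036 [-0.001   0.0001  0.037 ] [0.023 0.036 0.002]
0.038 [-0.0019  0.0007  0.039 ] [0.023 0.043 0.002]
```

View pics/w16.png

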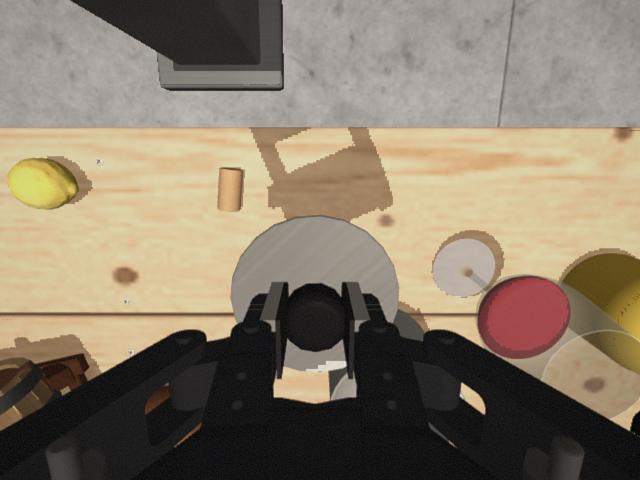

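The lid is held level at (315,290), with the flange top 5 mm below the TCP. Seated at TCP z = 0.189.

```bash
python3 -m pendant '[{"dx":-3,"dy":1,"dz":0,"twist":0},{"dx":-7,"dy":3,"dz":0,"twist":0},{"dx":-11,"dy":5,"dz":0,"twist":0},{"dx":-15,"dy":7,"dz":0,"twist":0},{"dx":-17.1,"dy":7.3,"dz":0,"twist":0},{"dx":-17.1,"dy":7.3,"dz":1,"twist":0},{"dx":-17.1,"dy":7.3,"dz":2,"twist":0},{"dx":-17.1,"dy":7.3,"dz":2.5,"twist":0},{"dx":-17.1,"dy":7.3,"dz":2.5,"twist":0}]'
```

```text
time: 28.8
eef_pos: [0.5664, 0.3478, 0.2235]
tcp_rot: [-0.0, 1.0, -0.0, -0.001]
contact_force: [0.4, -0.2, -1.7]
opening: 0.262
finger_force: 79.0
```

```bash
python3 -m pendant '[{"dx":-0.1,"dy":0,"dz":1,"twist":0},{"dx":-0.1,"dy":0,"dz":2,"twist":0},{"dx":-0.1,"dy":0,"dz":3,"twist":0},{"dx":-0.1,"dy":0,"dz":3.3,"twist":0},{"dx":-0.1,"dy":0,"dz":3.3,"twist":0},{"dx":-0.1,"dy":0,"dz":3.3,"twist":0}]'
```

```text
time: 29.55
eef_pos: [0.5687, 0.3482, 0.1918]
tcp_rot: [-0.0, 1.0, 0.0, 0.0]
contact_force: [0.3, 0.6, -0.9]
opening: 0.266
finger_force: 79.0
```

```bash
python3 -m pendant '[{"dx":0,"dy":0,"dz":0.2,"twist":0},{"dx":0,"dy":0,"dz":0.2,"twist":0}]'
python3 -m pendant '[{"dx":0,"dy":0,"dz":0,"twist":0},{"dx":0,"dy":0,"dz":0,"twist":0},{"dx":0,"dy":0,"dz":-2,"twist":0},{"dx":0,"dy":0,"dz":-7,"twist":0},{"dx":0,"dy":0,"dz":-11,"twist":0},{"dx":0,"dy":0,"dz":-12,"twist":0},{"dx":0,"dy":0,"dz":-12,"twist":0}]' 55
python3 - <<'E'
from h import *
from plant import ctrl
c,s=wrist(ctrl,'pics/w17.png');P=cloud(c)
print(s['eef_pos'],top_at(P,.5673,.3483,.209,.013,.003),top_at(P,.5673,.3483,.184,.038,.003))
c=ctrl.read_camera('top');cv2.imwrite('pics/top1.png',c['img'][:,:,::-1])
P=cloud(c)
for a in ((.564,.349,.184,.038),(.618,.13,.166,.02),(.65,-.064,.194,.011),(.574,-.283,.218,.027)): print(top_at(P,*a))
E
```

```text
time: 29.8
eef_pos: [0.5684, 0.3481, 0.1893]
tcp_rot: [-0.0, 1.0, -0.0, 0.0]
contact_force: [1.1, 0.5, -1.0]
opening: 0.263
finger_force: 79.0
time: 30.68
eef_pos: [0.5685, 0.3481, 0.3103]
tcp_rot: [-0.0, 1.0, 0.0, 0.001]
contact_force: [-0.3, -0.8, -0.3]
opening: 0.554
finger_force: 0.0
[0.56854538 0.34814262 0.3103261 ] (array([0.5678, 0.3478]), array([0.025, 0.024]), 912, np.float64(0.2089)) (array([0.5681, 0.3478]), array([0.075, 0.075]), 6176, np.float64(0.1842))
None
(array([0.6167, 0.1302]), array([0.04 , 0.038]), 162, np.float64(0.1656))
(array([ 0.6486, -0.0637]), array([0.021, 0.02 ]), 51, np.float64(0.1932))
(array([ 0.5748, -0.2822]), array([0.054, 0.052]), 363, np.float64(0.2179))
```

View pics/top1.png

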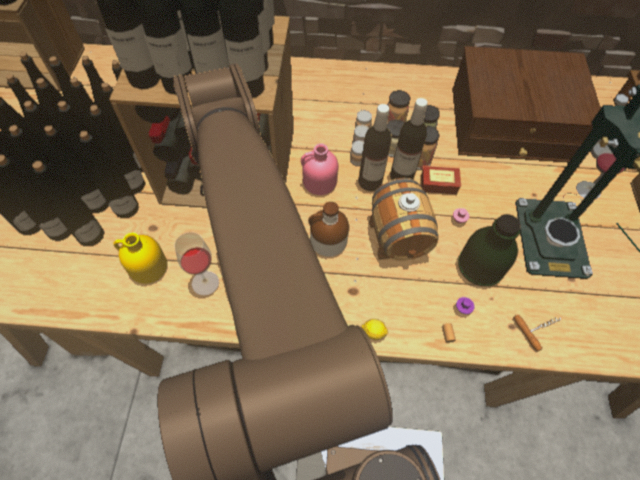

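The final top view shows the jug (331,212), cask (409,202) and demijohn (506,228) stoppered. The glass (204,284) hasn't moved. The arm hides the can here, but the wrist camera has its lid flange at 0.184 and centred. The gripper is clear.

```bash
python3 -c "
from plant import ctrl
print(ctrl.sign_off())"
```

```text
the job is handed in; nothing more can be done
None
```

All four vessels are closed with their matching stoppers, each measured fully home, centred and released; the tasting glass was left untouched, and the job was handed in after about 31 s of the 109 s allowed.

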